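# Open the seed meter's shutter for cleaning out

### The job

Clear the front of the green seed meter by hanging the orange angle bracket by its hole on the peg of the stand. Then tug the steel shutter by its yellow tab to feel whether the catch inside is on, before touching the red plunger; if it is caught, push the plunger fully in to release it. Pull the spring-loaded shutter fully open and finish while still holding it open, leaving the bracket hanging and the other parts on the bench undisturbed.

Things in the scene. Friction and masses are not known exactly. Their poses are not given: they have to be found in the camera images.
- meter: Faded green seed meter, fixed to the bench: a box 160 (x) x 130 (y) x 85 mm high with a round drum of 108 mm diameter behind it (to x = +115 mm, top at z = 110 mm), and two low guide rails along x on top (y = -41 and +41 mm, top at z = 96 mm). Origin: centre of the box's underside. Its front is its -x side, which roughly faces the robot.
- shutter (a joint): How far the steel shutter on the meter is open, m: 0 shut, 0.045 fully open. It slides level along the meter's -x. A spring pulls it shut (1.6 N shut, 4.2 N open), so it closes when let go. If the hidden catch is on, it moves 5 mm (its play, against the spring alone), then stops hard; if off, it runs on to 45 mm. Nothing outside shows whether the catch is on.
- shutter_tab (a point): Middle of the top edge of the shutter's yellow upright pull tab: a plate 8 mm thick (along the meter's x), 34 mm wide (along y), standing 36 mm above the shutter plate; its top is 127 mm above the bench. It moves with the shutter. Shut, it stands at x = -50 mm, y = 0 of the meter. Free room of 70 mm before and behind it. Axes parallel to the meter's.
- plunger (a joint): How far the red release plunger is pushed in, in m: 0 out, 0.010 fully in. It has no spring: it stays where it is pushed. It moves straight down and takes about 3 N, or about 5 N while it drives the catch off. Pushed fully in it always clears the catch, which then stays off.
- plunger_top (a point): Centre of the flat top of the red plunger, a vertical cylinder of 24 mm diameter on top of the meter at x = +58 mm, y = 0 of the meter; its top is 118 mm above the bench when out and 108 mm when in. The dark collar round it is 38 mm wide and 95 mm high above the bench.
- bracket: Orange L-shaped angle bracket, 0.22 kg, standing loose before the meter's front. Upright plate 5 mm thick (x), 60 mm wide (y), 95 mm high, centred on the origin; a foot 5 mm thick, 60 mm wide reaches 47 mm to its -x side. Origin: middle of the plate's lower edge. z points up along the plate. Above the hole (z = 58 to 95 mm) it can be pinched from above across its thickness.
- bracket_hole (a point): Centre of the 26 mm hole through the bracket's upright plate, 45 mm above the bracket's origin; the hole runs along the bracket's x.
- peg_stand: Dark steel stand, fixed: base 120 (x) x 100 x 12 mm, post 14 x 30 mm at x = +47 mm, 128 mm high, and a round peg of 10 mm diameter from the post towards the stand's -x (roughly the robot), axis rising from z = 120 mm at x = +40 to 129 mm at x = -45, y = 0, with a 14 mm ball at the end. The bracket goes on with its foot to -x. Origin: underside of the base, 10 mm before its centre.
- peg_mid (a point): Point on the peg's axis midway along it, at x = 0, y = 0, z = 124.5 mm of the stand; axes parallel to the stand's.
- gear: Bystander: bronze gear lying flat, 78 mm across, 22 mm high with its hub. Origin: centre of the underside.
- dog: Bystander: rusted drive dog coupling, 54 mm across, 34 mm high. Origin: centre of the underside.
- housing: Bystander: white nylon bearing housing, 44 x 80 mm, 26 mm high. Origin: centre of the underside.
- shaft: Bystander: short square steel shaft lying along its x, 110 x 16 x 16 mm. Origin: centre of the underside.
- wrench: Bystander: steel spanner lying flat.
- grease: Bystander: yellow grease jar with black lid, 64 mm across, 85 mm high. Origin: centre of the underside.

How it is judged:
On the way, in this order (a step that is already met when the one before it is completed fails the run):
1. the bracket hangs by its hole on the peg, let go of (x of bracket_hole in the frame of peg_stand between -0.045 and 0.04 m and y of bracket_hole in the frame of peg_stand between -0.015 and 0.015 m and z of bracket_hole in the frame of peg_stand between 0.1 and 0.131 m and contact force between bracket and peg_stand above 0.5 N and contact force between bracket and the fingers below 0.1 N and linear speed of bracket below 0.05 m/s), for 0.3 s.
2. the shutter is tugged until its play is taken up (open more than 3 mm) while the plunger is still out (value of joint shutter above 0.003 m and value of joint plunger below 0.002 m and contact force between shutter and the fingers above 0.5 N), for 0.1 s.
3. the shutter is pulled open by the gripper (value of joint shutter above 0.036 m and contact force between shutter and the fingers above 1 N), for 0.3 s.
At the end, for the whole second after the job is handed in: The shutter is open more than 36 of its 45 mm, at rest, with the fingers bearing on it (over 1 N); the bracket hangs at rest on the peg, its hole's centre within 15 mm sideways of the peg's axis and not above it, carried by the stand and not touched by the fingers (all of step 1 and all of step 3 and velocity of joint shutter between -0.01 and 0.01 m/s); the arm keeps its last pose, push and grip.
It fails at once if a bystander is moved more than 30 mm (distance of any of gear, dog, housing, shaft, wrench, grease from where it was at the start of the episode above 0.03 m).
It also fails if it takes over 72 s, if anything falls off the work surface, if the arm or the gripper's body presses on something with over 40 N, if the wrist force passes 120 N, or if a joint passes its speed limit or range.

### The arm

A 6-joint arm with a two-finger parallel gripper is mounted at the origin on the work surface. World frame = base frame: x ahead of the robot, y to its left, z up, the work surface at z = 0. Lengths are in m, angles in rad, forces in N, time in s.
With the tool pointing down it reaches from about 0.25 to 0.725 m from the base axis. Payload 4 kg.
Tool frame: the origin (TCP) lies at the very end of the fingers, on their centre line; the grasp point (between the pads) lies 19 mm behind it (bot.tcp_to_grasp is the distance from the TCP to the grasp point, in m); z points along the fingers, y is the direction in which the jaws open and shut (so a half turn about z gives the same grasp; the last joint's range is limited). The gripper opens to 85 mm and grips with 20 to 120 N. Pads are 22 mm wide; open, the fingers measure 114 mm over their backs; the gripper's body (76 mm by 85 mm) begins 54 mm behind the grasp point. The pads swing forward as they close: fully open they stand 13 mm farther back than shut.
Start: joints at [-1.34, 0.241, 0.005, 1.335, 0, 1.571], TCP at [0.114, -0.487, 0.231] pointing down, gripper open.
Joint ranges: [-2.72, 2.72], [-1.05, 1.87], [-1.09, 1.28], [-1.99, 2.15], [-1.42, 1.44], [-3.14, 3.14]. Speed limits (rad/s): [2.79, 2.79, 3.14, 3.14, 3.14, 3.14].

### API

Orientations are given as a rotation vector (axis times angle).
In Python, from cell import sensors, grab_frame, camera_model, bot gives the robot as it stands.
- The arm moves only by the shell command python3 -m handwheel 'ROWS' [FORCE]. ROWS is JSON, a list of rows, each an object with "grip": the gripper command: -1 is shut, 1 is fully open, values between are in proportion; "offset": the shift along the tool's x, y, z in m, a list of three; "twist": the turn, a rotation vector about the tool's x, y, z in degrees, a list of three. In form: [{"grip": grip, "offset": [x, y, z], "twist": [wx, wy, wz]}, ...]. A call has 1 to 5 rows; each row shifts and turns the commanded pose from where the row before left it, along the tool's axes as they then stand; what a row does not reach is not made up. A row lasts 1/8 s, in which the tool goes at most 62.5 mm and 10.7 degrees, less where a joint would pass 70% of its speed; a pose out of reach is approached as far as the arm can. A call with a gripper value outside its range is refused whole. The fingers move at their own pace and stop on an object; FORCE is the grip in N (left out, the last holds). Time passes only in rows, so rows that do not move let the fingers close. It gives the time, the measured TCP pose, the force and the opening at its end, in the units of the state.
- sensors.read_state(): the state, without advancing time (a new reading comes with each control period).
- grab_frame(name): name is "scene" or "top" or "wrist"; returns (picture, depth): 400x640x3 uint8, blue, green, red; 400x640 float32, m along the optical axis (not along the pixel's ray), 0 where there is no reading.
- camera_model(name): a dict with "fx", "fy", "cx", "cy" (pixels), "cam_to_world" (4x4, takes a point from camera to world coordinates). Camera axes: x right, y up, looking along -z (the intrinsics and any distortion apply to the point x, -y, -z); pixel columns grow to the right and rows downward; lengths in m; the calibration is good to about 2 mm. The wrist camera is an equidistant fisheye: a pixel r from the principal point sees the ray r / f radians off the axis. A picture is of the moment at which its call begins: read the wrist's pose just before it. camera_model takes no time and is no camera call; for the wrist camera it gives the pose at the moment of the call.
- bot.job_done(): hands the job in, once; it reports no verdict.
The state is a dict: "time_s": time; "q": joint angles; "joint_vel": joint speeds; "effort": joint torques, N m; "position": TCP position; "eef_rot": TCP orientation; "ft_force": force on the tool from outside, world axes, zero at the start; "moment": the same for the moment, N m; "opening": finger opening in m.
Only numpy, scipy, OpenCV 4.12 (cv2) and the standard library are available. Lean on these libraries where they do the work, as an engineer would, in place of code of your own. Each camera call takes 0.05 s, during which the arm holds its last target.

## Working session

There is one attempt and no reset: what is moved stays moved. The work goes in short steps, Python scripts to look and compute and a shell command to move; the robot and the scene stay as the last step left them, time stands still between calls to the robot, and variables do not carry over. Pictures are saved under pics/ and viewed, and the job is handed in when it is done.

```bash
ls; mkdir -p pics
python3 - <<'E'
from cell import sensors, grab_frame, camera_model, bot
import cv2,numpy as np
print(sensors.read_state())
for n in ("scene","top"):
    p,d=grab_frame(n); cv2.imwrite(f"pics/{n}0.png",p); np.save(f"pics/{n}0.npy",d); m=camera_model(n); print(n,m, (d>0).mean())
E
```

```text
pics
{'time_s': 0.0, 'q': array([-1.33999973e+00,  2.41402226e-01,  3.74837558e-03,  1.33522007e+00,
        5.17430950e-05,  1.57080678e+00]), 'joint_vel': array([ 7.33740488e-04, -2.14141050e-04, -1.06288512e-03, -1.37803677e-03,
       -1.93799287e-05, -8.77945102e-05]), 'effort': array([-5.69876702e-04, -3.72310925e+01,  2.52411354e+01,  1.66852470e-02,
        1.60581876e-04, -1.91025563e-06]), 'position': array([ 0.11424802, -0.48612667,  0.23042756]), 'eef_rot': array([-3.11864384e+00, -3.61475654e-01,  2.94850683e-04]), 'ft_force': array([-1.08424247,  0.37235465,  0.14928026]), 'moment': array([ 0.06104995, -0.01315025,  0.03017903]), 'opening': 0.08555378019948927}
scene {'fx': 438.21390075846915, 'fy': 438.21390075846915, 'cx': 319.1113474971206, 'cy': 197.4040684509844, 'cam_to_world': array([[-0.06350385, -0.7656545 ,  0.64010971,  1.28168157],
       [ 0.99785441, -0.03847449,  0.05297441,  0.0436251 ],
       [-0.0159322 ,  0.64210038,  0.766455  ,  0.96878162],
       [ 0.        ,  0.        ,  0.        ,  1.        ]])} 0.99594140625
top {'fx': 488.9563733826618, 'fy': 488.9563733826618, 'cx': 317.9407998186266, 'cy': 201.54325429274854, 'cam_to_world': array([[-5.05472226e-03,  9.97527180e-01, -7.00997536e-02,
         4.73419095e-01],
       [-9.99986622e-01, -4.96530135e-03,  1.44981364e-03,
        -1.47242771e-02],
       [ 1.09816211e-03,  7.01061442e-02,  9.97538933e-01,
         1.50636957e+00],
       [ 0.00000000e+00,  0.00000000e+00,  0.00000000e+00,
         1.00000000e+00]])} 0.99608984375
```

View pics/scene0.png

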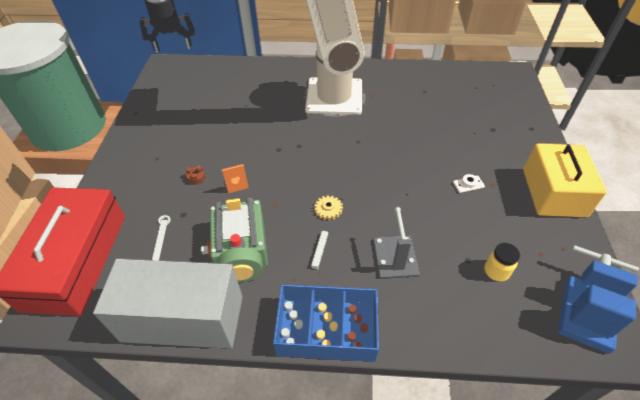

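View pics/top0.png

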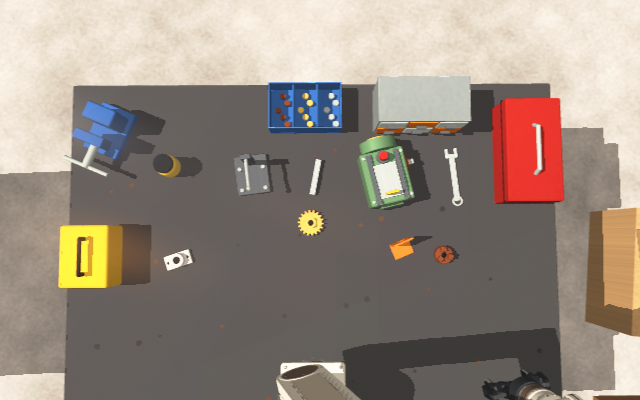

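The scene view shows the orange bracket at about (235,179), the meter at (237,240), the stand at (398,250), and the dog at (195,175), close to the bracket. In the top view the bracket is at (402,248), the meter at (388,170) and the peg at (250,172). I'll zoom in and get positions from depth.

```bash
cat > h.py <<'E'
from cell import sensors, grab_frame, camera_model, bot
import cv2,numpy as np
def rays(n,uv,m=None):
    m=m or camera_model(n); uv=np.atleast_2d(np.float64(uv))
    x=(uv[:,0]-m['cx'])/m['fx']; y=(uv[:,1]-m['cy'])/m['fy']
    T=m['cam_to_world']; d=np.c_[x,-y,-np.ones(len(x))]@T[:3,:3].T
    return T[:3,3],d          # depth along axis multiplies d
def plane(n,uv,z):
    o,d=rays(n,uv); return o+d*((z-o[2])/d[:,2])[:,None]
def pts(n,mask,dep):
    v,u=np.nonzero(mask&(dep>0)); o,d=rays(n,np.c_[u,v]); return o+d*dep[v,u][:,None]
E
python3 - <<'E'
from h import *
for n,boxes in (("top",[(340,125,110,145),(225,140,60,60)]),("scene",[(170,150,120,140),(360,195,70,90)])):
    p=cv2.imread(f"pics/{n}0.png"); d=np.load(f"pics/{n}0.npy")
    ims=[]
    for x,y,w,h in boxes:
        s=580/h if h/w>1 else 400/w; s=min(s,400/w)
        ims.append(cv2.resize(p[y:y+h,x:x+w],None,fx=s,fy=s,interpolation=cv2.INTER_CUBIC)); print(n,(x,y),s)
    H=max(i.shape[0] for i in ims); cv2.imwrite(f"pics/{n}z.png",np.hstack([cv2.copyMakeBorder(i,0,H-i.shape[0],0,0,0) for i in ims]))
    hsv=cv2.cvtColor(p,cv2.COLOR_BGR2HSV)
    for nm,lo,hi in (("orange",(5,200,150),(14,255,255)),("yellow",(20,150,150),(32,255,255)),("red",(0,200,120),(4,255,255)),("green",(45,60,40),(80,255,255))):
        m=cv2.inRange(hsv,lo,hi)
        k,l,st,c=cv2.connectedComponentsWithStats(m)
        for i in range(1,k):
            if st[i,4]>12 :
                P=pts(n,l==i,d); print(n,nm,st[i],c[i].round(1),np.median(P,0).round(4),P.min(0).round(3),P.max(0).round(3))
E
```

```text
top (340, 125) 3.6363636363636362
top (225, 140) 6.666666666666667
top orange [410 123  27   2  27] [423. 123.] [ 0.7921 -0.3167  0.1354] [ 0.79  -0.354  0.125] [ 0.793 -0.281  0.144]
top orange [390 238  20   9  45] [398.5 241.9] [ 0.4545 -0.2506  0.0713] [ 0.442 -0.279  0.027] [ 0.466 -0.232  0.099]
top orange [403 241   7   5  21] [406.  243.5] [ 0.4475 -0.2853  0.0062] [ 0.444 -0.294  0.   ] [ 0.457 -0.276  0.011]
top yellow [303  93   4   6  13] [304.5  96. ] [0.9067 0.0217 0.0169] [0.899 0.019 0.012] [0.915 0.028 0.024]
top yellow [299 107   4   6  15] [300.6 109.7] [0.862  0.0341 0.0183] [0.855 0.031 0.01 ] [0.872 0.04  0.023]
top yellow [160 156  16  21  66] [170.  169.2] [0.669  0.4205 0.0557] [0.658 0.409 0.026] [0.715 0.452 0.067]
top yellow [387 190  12   5  34] [392.2 191.6] [ 0.5971 -0.2276  0.1282] [ 0.592 -0.244  0.106] [ 0.602 -0.212  0.133]
top yellow [313 218   5  10  22] [315.7 222.2] [ 0.5157 -0.0107  0.0153] [ 0.5   -0.014  0.011] [ 0.528 -0.001  0.02 ]
top yellow [  58  225   63   63 2914] [ 84.4 256.8] [0.4168 0.6437 0.1104] [0.332 0.58  0.012] [0.508 0.722 0.
[... 1580 characters left out ...]
 yellow [556 205   8   7  24] [559.5 207.6] [0.5096 0.6256 0.0401] [0.507 0.613 0.023] [0.511 0.637 0.053]
scene yellow [570 205  10   7  22] [575.  208.7] [0.5094 0.6655 0.0363] [0.507 0.655 0.026] [0.512 0.681 0.052]
scene yellow [486 253  26  28 379] [496.5 269.4] [0.7129 0.4197 0.0391] [0.676 0.406 0.003] [0.723 0.453 0.067]
scene green [   0   46  105  104 6762] [ 53.6 103.6] [-0.3454 -1.3725 -0.366 ] [-0.585 -1.616 -0.636] [-0.289 -1.288 -0.152]
scene green [ 211  204   56   76 1273] [246.5 248.9] [ 0.7322 -0.172   0.0864] [ 0.574 -0.265  0.01 ] [ 0.764 -0.139  0.114]
scene green [211 211   5  37 154] [212.6 229.6] [ 0.6625 -0.2761  0.0852] [ 0.601 -0.292  0.08 ] [ 0.713 -0.259  0.089]
```

View pics/topz.png

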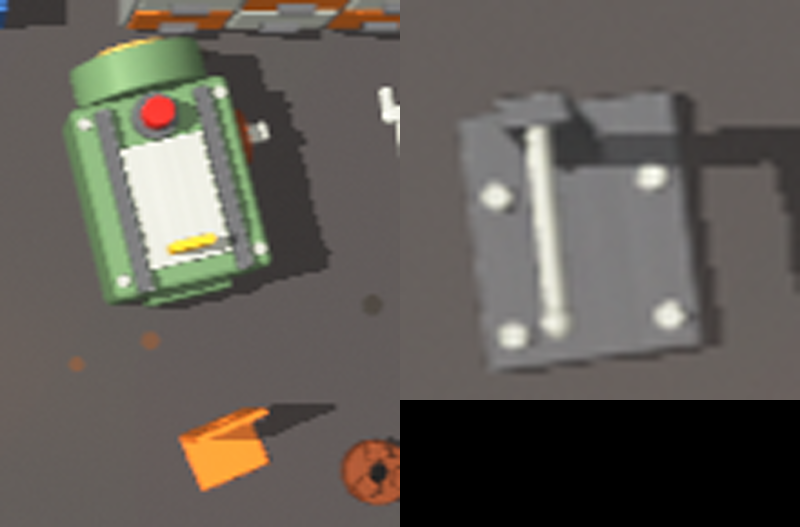

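View pics/scenez.png

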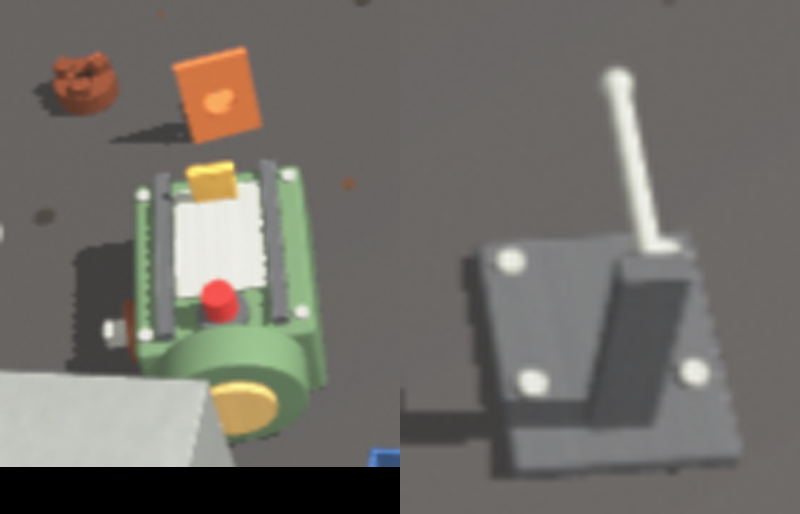

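The crops show:
- **Bracket:** the upright is nearest the meter and the foot points to the robot.
- **Meter:** yellow tab and red plunger are clear.
- **Stand:** the peg points at the robot, with the ball at its near end.

Next I'll work out the poses from the key pixels.

Run:
```python
from h import *
def T(c,n,box):
    s={'t0':(340,125,3.63636),'t1':(225,140,6.66667),'s0':(170,150,3.33333),'s1':(360,195,5.71429)}[box]
    c=np.atleast_2d(np.float64(c)).copy()
    return np.c_[(c[:,0]+.5)/s[2]-.5+s[0],(c[:,1]+.5)/s[2]-.5+s[1]]
def show(nm,P): print(nm,P.round(4).tolist(), 'mean',P.mean(0).round(4), 'ang',np.degrees(np.arctan2(*(P[1]-P[0])[[1,0]])).round(1))
# bracket top edge z=.095
show('brk scene',plane('scene',T([(174,67),(245,48)],0,'s0'),.095))
show('brk top',plane('top',T([(180,437),(268,409)],0,'t0'),.095))
show('brk foot far edge top',plane('top',T([(203,491),(270,462)],0,'t0'),.005))
show('brk bottom scene',plane('scene',T([(194,143),(262,126)],0,'s0'),.0))
# plunger & tab
for n,b,c in (('top','t0',(159,112)),('scene','s0',(220,288))): show2=plane(n,T(c,0,b),.118); print('plunger',n,show2.round(4))
show('tab top',plane('top',T([(168,247),(216,237)],0,'t0'),.127))
show('tab scene',plane('scene',T([(187,166),(234,163)],0,'s0'),.127))
# stand base corners top (right crop x minus 400)
P=plane('top',T([(62,120),(282,95),(301,344),(92,369)],0,'t1'),.012); show('base',P)
e=P[[0,1]].mean(0)-P[[3,2]].mean(0); print('stand x dir',np.degrees(np.arctan2(e[1],e[0])),np.linalg.norm(e))
e=P[[0,3]].mean(0)-P[[1,2]].mean(0); print('stand y dir',np.degrees(np.arctan2(e[1],e[0])),np.linalg.norm(e))
print('ball top',plane('top',T((155,325),0,'t1'),.129),'ball scene',plane('scene',T((219,82),0,'s1'),.129))
print('pegroot top',plane('top',T((138,130),0,'t1'),.120))
```

```text
brk scene [[0.466, -0.2913, 0.095], [0.4414, -0.2361, 0.095]] mean [ 0.4537 -0.2637  0.095 ] ang 114.0
brk top [[0.4468, -0.2209, 0.095], [0.4686, -0.2909, 0.095]] mean [ 0.4577 -0.2559  0.095 ] ang -72.8
brk foot far edge top [[0.3999, -0.2527, 0.005], [0.4238, -0.3094, 0.005]] mean [ 0.4118 -0.2811  0.005 ] ang -67.1
brk bottom scene [[0.4675, -0.2911, 0.0], [0.4449, -0.2346, 0.0]] mean [ 0.4562 -0.2629  0.    ] ang 111.9
plunger top [[ 0.7025 -0.2049  0.118 ]]
plunger scene [[ 0.7002 -0.205   0.118 ]]
tab top [[0.5949, -0.2091, 0.127], [0.6025, -0.2467, 0.127]] mean [ 0.5987 -0.2279  0.127 ] ang -78.5
tab scene [[0.5971, -0.248, 0.127], [0.5924, -0.2131, 0.127]] mean [ 0.5947 -0.2305  0.127 ] ang 97.7
base [[0.7156, 0.2416, 0.012], [0.7268, 0.1399, 0.012], [0.6111, 0.1309, 0.012], [0.6, 0.227, 0.012]] mean [0.6634 0.1848 0.012 ] ang -83.7
stand x dir 5.827371081091475 0.116259611781076
stand y dir 96.41623316271458 0.09951324205228823
ball top [[0.60868194 0.18142817 0.129     ]] ball scene [[0.60729043 0.17978533 0.129     ]]
pegroot top [[0.69360665 0.19041969 0.12      ]]
```

```bash
python3 -m handwheel '[{"grip":1,"offset":[0,0,0],"twist":[0,0,-10]},{"grip":1,"offset":[0,0,0],"twist":[0,0,-10]},{"grip":1,"offset":[0,0,0],"twist":[0,0,-10]},{"grip":1,"offset":[0,0,0],"twist":[0,0,-10]},{"grip":1,"offset":[0,0,0],"twist":[0,0,-10]}]' 40
python3 -m handwheel '[{"grip":1,"offset":[0,0,0],"twist":[0,0,-10]},{"grip":1,"offset":[0,0,0],"twist":[0,0,-10]},{"grip":1,"offset":[0,0,0],"twist":[0,0,-10]},{"grip":1,"offset":[0,0,0],"twist":[0,0,-10]},{"grip":1,"offset":[0,0,0],"twist":[0,0,-9]}]'
cat >> h.py <<'E'
from scipy.spatial.transform import Rotation as R
def togo(p,yaw=None):
    """tool-axes offset to world p; twist to have tool y at world yaw (deg) pointing down"""
    s=sensors.read_state(); Q=R.from_rotvec(s['eef_rot'])
    print('pos',s['position'].round(4),'t',round(s['time_s'],2),'F',s['ft_force'].round(1),'open',round(s['opening'],4),'off mm',(1000*Q.inv().apply(np.array(p)-s['position'])).round(1))
    ty=Q.as_matrix()[:,1]; print('tool y yaw',np.degrees(np.arctan2(ty[1],ty[0])).round(1), 'tool z',Q.as_matrix()[:,2].round(3))
    if yaw is not None:
        y=np.radians(yaw); Y=np.array([np.cos(y),np.sin(y),0]);Z=np.array([0,0,-1.]);X=np.cross(Y,Z)
        print('twist',np.degrees((Q.inv()*R.from_matrix(np.c_[X,Y,Z])).as_rotvec()).round(1))
E
python3 -c "
from h import *
togo((.455,-.263,.20),22.5)"
```

```text
time_s: 0.72
position: [0.1143, -0.4864, 0.2308]
eef_rot: [-2.67, -1.654, -0.001]
ft_force: [-0.2, -0.9, -0.2]
opening: 0.0855
time_s: 1.35
position: [0.1143, -0.4864, 0.2308]
eef_rot: [-1.744, -2.612, -0.001]
ft_force: [-0.5, 0.7, -0.1]
opening: 0.0852
pos [ 0.1143 -0.4864  0.2308] t 1.35 F [-0.5  0.7 -0.1] open 0.0852 off mm [ 75.7 400.3  30.9]
tool y yaw 22.5 tool z [-0.     0.001 -1.   ]
twist [ 0.  -0.1  0. ]
```

```bash
python3 -m handwheel '[{"grip":1,"offset":[9,50,0],"twist":[0,0,0]}]' 2>&1 | tail -1 >/dev/null; python3 -c "
from h import *
togo((.455,-.263,.20),22.5)"
```

```text
pos [ 0.1654 -0.4546  0.2306] t 1.48 F [ 0.5  0.2 -0.2] open 0.0851 off mm [ 69.9 340.1  30.4]
tool y yaw 21.9 tool z [-0.001 -0.    -1.   ]
twist [-0.  -0.  -0.6]
```

I typed that row in mm, but offsets are in metres. The per-row limit clamped it to one 60 mm step in a safe direction, and I'm using metres from here.

```bash
python3 -m handwheel '[{"grip":1,"offset":[0.012,0.057,0],"twist":[0,0,0]},{"grip":1,"offset":[0.012,0.057,0],"twist":[0,0,0]},{"grip":1,"offset":[0.012,0.057,0],"twist":[0,0,0]},{"grip":1,"offset":[0.012,0.057,0],"twist":[0,0,0]},{"grip":1,"offset":[0.012,0.057,0],"twist":[0,0,0]}]'
python3 -m handwheel '[{"grip":1,"offset":[0.01,0.05,0.03],"twist":[0,0,0]},{"grip":1,"offset":[0,0,0],"twist":[0,0,0]}]'
python3 - <<'E'
from h import *
togo((.455,-.263,.20),22.5)
print(camera_model('wrist'))
p,d=grab_frame('wrist'); cv2.imwrite('pics/w1.png',p)
E
```

```text
time_s: 2.1
position: [0.4095, -0.2885, 0.231]
eef_rot: [-1.751, -2.608, 0.0]
ft_force: [-0.4, -0.2, -0.1]
opening: 0.0854
time_s: 2.35
position: [0.4517, -0.2585, 0.1982]
eef_rot: [-1.741, -2.608, -0.0]
ft_force: [-1.1, -0.2, 0.4]
opening: 0.0854
pos [ 0.4517 -0.2585  0.1982] t 2.35 F [-1.1 -0.2  0.4] open 0.0854 off mm [-5.4  1.3 -1.8]
tool y yaw 22.5 tool z [-0.004  0.003 -1.   ]
twist [-0.2 -0.3  0. ]
{'fx': 309.70691628693146, 'fy': 309.70691628693146, 'cx': 320.90199327960477, 'cy': 199.36022749301296, 'cam_to_world': array([[ 0.92364332, -0.36587334, -0.114104  ,  0.42138338],
       [ 0.38324258,  0.8795152 ,  0.28209598, -0.18578845],
       [-0.00285519, -0.30428558,  0.95257658,  0.34102807],
       [ 0.        ,  0.        ,  0.        ,  1.        ]])}
```

View pics/w1.png

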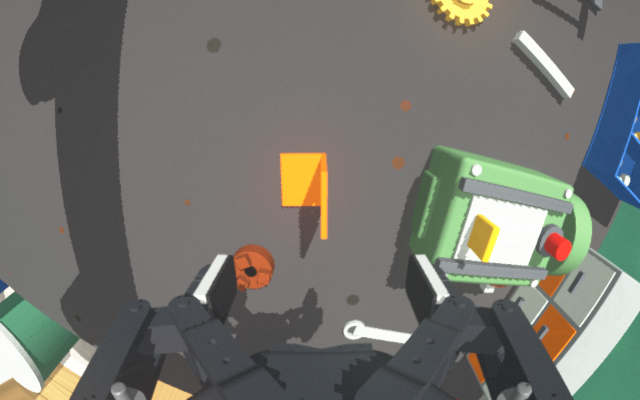

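The wrist view shows the plate's top edge as a vertical strip at x≈324, rows 171–239, parallel to the jaws. The foot is to its left and the dog is at (252,267). I'll cast the fisheye rays onto z=0.095.

```bash
cat >> h.py <<'E'
def wplane(uv,z,m):
    uv=np.atleast_2d(np.float64(uv)); a=(uv-[m['cx'],m['cy']])/m['fx']; r=np.linalg.norm(a,axis=1)+1e-12
    dc=np.c_[a[:,0]/r*np.sin(r),-a[:,1]/r*np.sin(r),-np.cos(r)]
    T=m['cam_to_world']; d=dc@T[:3,:3].T; return T[:3,3]+d*((z-T[2,3])/d[:,2])[:,None]
E
python3 - <<'E'
from h import *
m=camera_model('wrist')
p=cv2.imread('pics/w1.png'); hsv=cv2.cvtColor(p,cv2.COLOR_BGR2HSV)
for r in (180,200,220,235): print(r,[(c,hsv[r,c].tolist()) for c in range(316,331,2)])
P=wplane([(324,171),(324,239)],.095,m);print(P,P.mean(0),np.linalg.norm(P[1]-P[0]),np.degrees(np.arctan2(*(P[0]-P[1])[[1,0]])))
togo(P.mean(0)*[1,1,0]+[0,0,.064])
for z,c in ((.118,(553,244)),(.127,(484,240))): print('plunger,tab',wplane([c],z,m))
E
```

```text
180 [(316, [13, 207, 230]), (318, [13, 203, 230]), (320, [14, 205, 247]), (322, [21, 204, 255]), (324, [22, 203, 255]), (326, [19, 185, 255]), (328, [8, 66, 155]), (330, [7, 39, 137])]
200 [(316, [13, 208, 228]), (318, [13, 204, 229]), (320, [14, 208, 247]), (322, [22, 203, 255]), (324, [22, 203, 255]), (326, [16, 176, 254]), (328, [6, 51, 145]), (330, [5, 32, 135])]
220 [(316, [6, 51, 95]), (318, [5, 38, 115]), (320, [11, 123, 201]), (322, [21, 199, 255]), (324, [22, 198, 255]), (326, [16, 172, 254]), (328, [8, 46, 144]), (330, [8, 24, 127])]
235 [(316, [3, 20, 129]), (318, [5, 22, 127]), (320, [11, 121, 200]), (322, [21, 196, 255]), (324, [22, 207, 255]), (326, [16, 175, 253]), (328, [8, 43, 137]), (330, [5, 22, 127])]
[[ 0.44325472 -0.23710315  0.095     ]
 [ 0.46665644 -0.29334203  0.095     ]] [ 0.45495558 -0.26522259  0.095     ] 0.06091348339257077 112.59282058297019
pos [ 0.4508 -0.2599  0.1994] t 2.4 F [-0.7  0.5 -0.3] open 0.0856 off mm [ -6.9   2.2 135.4]
tool y yaw 22.4 tool z [-0.004  0.002 -1.   ]
plunger,tab [[ 0.68175876 -0.20798955  0.118     ]]
plunger,tab [[ 0.5881558  -0.23161521  0.127     ]]
```

```bash
python3 -m handwheel '[{"grip":1,"offset":[-0.007,0.002,0.04],"twist":[0,0,0]},{"grip":1,"offset":[0,0,0.04],"twist":[0,0,0]},{"grip":1,"offset":[0,0,0.035],"twist":[0,0,0]},{"grip":1,"offset":[0,0,0.02],"twist":[0,0,0]},{"grip":1,"offset":[0,0,0],"twist":[0,0,0]}]'
python3 - <<'E'
from h import *
togo((.455,-.2645,.064),22.5)
p,d=grab_frame('wrist'); cv2.imwrite('pics/w2.png',p)
E
```

```text
time_s: 3.02
position: [0.4532, -0.2677, 0.0652]
eef_rot: [-1.752, -2.603, 0.001]
ft_force: [-0.1, 0.2, 0.2]
opening: 0.086
pos [ 0.4532 -0.2677  0.0652] t 3.02 F [-0.1  0.2  0.2] open 0.086 off mm [2.3 2.9 1.2]
tool y yaw 22.1 tool z [-0.003  0.002 -1.   ]
twist [-0.1 -0.2 -0.4]
```

View pics/w2.png

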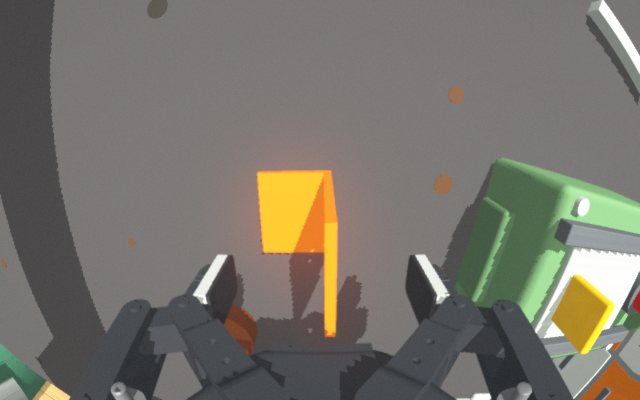

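The plate strip is at x≈331 between the pads, whose middle is at x≈322, so I shift about 3 mm along +y and close.

```bash
python3 -m handwheel '[{"grip":1,"offset":[0.002,0.003,0.001],"twist":[0,0,0]},{"grip":-1,"offset":[0,0,0],"twist":[0,0,0]},{"grip":-1,"offset":[0,0,0],"twist":[0,0,0]},{"grip":-1,"offset":[0,0,0],"twist":[0,0,0]},{"grip":-1,"offset":[0,0,0],"twist":[0,0,0]}]' 50
python3 -m handwheel '[{"grip":-1,"offset":[0,0,0],"twist":[0,0,0]},{"grip":-1,"offset":[0,0,0],"twist":[0,0,0]},{"grip":-1,"offset":[0,0,0],"twist":[0,0,0]}]' 50
python3 - <<'E'
from h import *
togo((.455,-.2645,.064),22.5)
p,d=grab_frame('wrist'); cv2.imwrite('pics/w3.png',p)
E
```

```text
time_s: 3.7
position: [0.4573, -0.2644, 0.0654]
eef_rot: [1.751, 2.608, -0.0]
ft_force: [-0.4, 0.4, 0.8]
opening: 0.0119
time_s: 4.08
position: [0.4572, -0.2646, 0.0654]
eef_rot: [1.752, 2.608, -0.0]
ft_force: [-0.8, -0.5, 1.9]
opening: 0.0043
pos [ 0.4572 -0.2646  0.0654] t 4.08 F [-0.8 -0.5  1.9] open 0.0043 off mm [ 0.9 -2.1  1.4]
tool y yaw 22.2 tool z [-0. -0. -1.]
twist [-0.   0.  -0.3]
```

View pics/w3.png

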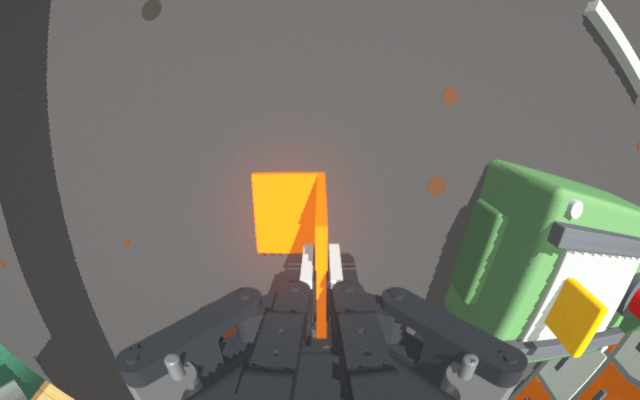

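Gripped. The hole centre is 20.4 mm below the TCP. I'll lift, then turn to the stand's yaw.

```bash
python3 -m handwheel '[{"grip":-1,"offset":[0,0,-0.02],"twist":[0,0,0]},{"grip":-1,"offset":[0,0,-0.05],"twist":[0,0,0]},{"grip":-1,"offset":[0,0,-0.05],"twist":[0,0,0]},{"grip":-1,"offset":[0,0,-0.03],"twist":[0,0,8]},{"grip":-1,"offset":[0,0,0],"twist":[0,0,8.1]}]'
python3 - <<'E'
from h import *
a=np.radians(6.1);o=np.array([.653,.185]);x=np.array([np.cos(a),np.sin(a)])
togo(np.r_[o-.11*x,.21],6.1)
E
```

```text
time_s: 4.75
position: [0.4589, -0.2651, 0.2181]
eef_rot: [2.101, 2.328, 0.003]
ft_force: [-0.3, 0.5, -2.3]
opening: 0.0042
pos [ 0.4589 -0.2651  0.2181] t 4.75 F [-0.3  0.5 -2.3] open 0.0042 off mm [427.5 129.1   7.4]
tool y yaw 5.9 tool z [ 0.005 -0.002 -1.   ]
twist [ 0.3  0.2 -0.2]
```

```bash
python3 -m handwheel '[{"grip":-1,"offset":[0.03,0.01,0],"twist":[0,0,0]},{"grip":-1,"offset":[0.05,0.015,0],"twist":[0,0,0]},{"grip":-1,"offset":[0.055,0.016,0],"twist":[0,0,0]},{"grip":-1,"offset":[0.055,0.016,0],"twist":[0,0,0]},{"grip":-1,"offset":[0.055,0.016,0],"twist":[0,0,0]}]'
python3 -m handwheel '[{"grip":-1,"offset":[0.055,0.016,0],"twist":[0,0,0]},{"grip":-1,"offset":[0.055,0.016,0],"twist":[0,0,0]},{"grip":-1,"offset":[0.045,0.014,0],"twist":[0,0,0]},{"grip":-1,"offset":[0.027,0.010,0],"twist":[0,0,0]},{"grip":-1,"offset":[0,0,0],"twist":[0,0,0]}]'
python3 - <<'E'
from h import *
a=np.radians(6.1);o=np.array([.653,.185]);x=np.array([np.cos(a),np.sin(a)])
togo(np.r_[o-.11*x,.21],6.1)
m=camera_model('wrist')
p,d=grab_frame('wrist'); cv2.imwrite('pics/w4.png',p)
np.save('pics/m4.npy',m,allow_pickle=True)
p,d=grab_frame('scene'); cv2.imwrite('pics/s4.png',cv2.resize(p[130:290,300:460],None,fx=3.6,fy=3.6,interpolation=cv2.INTER_CUBIC))
E
```

```text
time_s: 5.38
position: [0.5035, -0.0112, 0.2146]
eef_rot: [-2.099, -2.336, 0.001]
ft_force: [1.5, 0.2, -1.9]
opening: 0.0043
time_s: 6.0
position: [0.5397, 0.1761, 0.214]
eef_rot: [-2.094, -2.34, 0.002]
ft_force: [-0.8, -0.4, -2.5]
opening: 0.0044
pos [0.5397 0.1761 0.214 ] t 6.0 F [-0.8 -0.4 -2.5] open 0.0044 off mm [-3.3  3.6  3.9]
tool y yaw 6.3 tool z [-0.002  0.    -1.   ]
twist [-0.1 -0.   0.2]
```

View pics/w4.png

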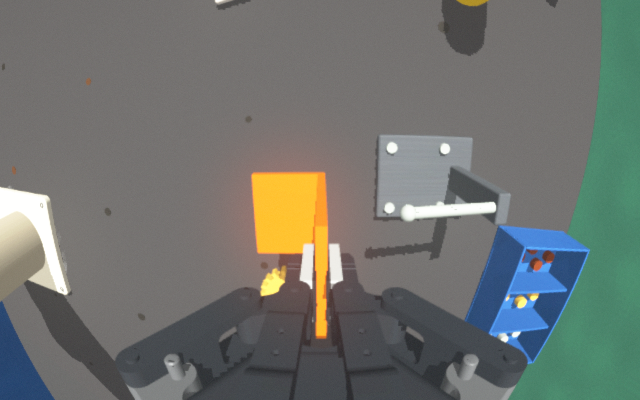

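View pics/s4.png

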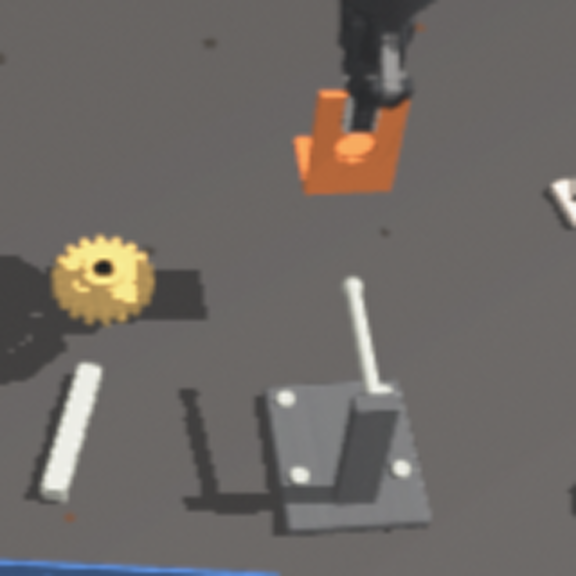

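The bracket is held upright in line with the peg. In the wrist view the ball is at (408,213) and the peg root at (495,208). I'll check those positions.

Run:
```python
from h import *
m=np.load('pics/m4.npy',allow_pickle=True).item()
print(wplane([(408,213)],.129,m),wplane([(494,208)],.120,m))
a=np.radians(6.1);o=np.array([.653,.185]);x=np.array([np.cos(a),np.sin(a)])
print(o-.045*x,o+.04*x)
togo(np.r_[o-.10*x,.149],6.1)
```

```text
[[0.60931824 0.17779539 0.129     ]] [[0.69554881 0.18779048 0.12      ]]
[0.60825479 0.18021812] [0.69277352 0.18925056]
pos [0.5394 0.1738 0.2143] t 6.1 F [ 0.1 -1.2 -3.1] open 0.0042 off mm [-0.9 14.3 65.3]
tool y yaw 6.2 tool z [-0.002 -0.001 -1.   ]
twist [-0.1  0.   0.1]
```

```bash
python3 -m handwheel '[{"grip":-1,"offset":[-0.001,0.007,0.03],"twist":[0,0,0]},{"grip":-1,"offset":[0,0.007,0.03],"twist":[0,0,0]},{"grip":-1,"offset":[0,0,0.005],"twist":[0,0,0]},{"grip":-1,"offset":[0,0,0],"twist":[0,0,0]}]'
python3 - <<'E'
from h import *
a=np.radians(6.1);o=np.array([.653,.1845]);x=np.array([np.cos(a),np.sin(a)])
togo(np.r_[o-.10*x,.149],6.1)
togo(np.r_[o-.005*x,.149],6.1)
m=camera_model('wrist')
p,d=grab_frame('wrist'); cv2.imwrite('pics/w5.png',p)
np.save('pics/m5.npy',m,allow_pickle=True)
p,d=grab_frame('scene'); cv2.imwrite('pics/s5.png',cv2.resize(p[130:290,300:460],None,fx=3.6,fy=3.6,interpolation=cv2.INTER_CUBIC))
E
```

```text
time_s: 6.6
position: [0.5537, 0.1735, 0.1505]
eef_rot: [-2.101, -2.335, 0.001]
ft_force: [-0.1, 0.2, -2.2]
opening: 0.0044
pos [0.5537 0.1735 0.1505] t 6.6 F [-0.1  0.2 -2.2] open 0.0044 off mm [ 0.4 -0.1  1.5]
tool y yaw 6.1 tool z [-0.001 -0.    -1.   ]
twist [-0.  0. -0.]
pos [0.5537 0.1735 0.1505] t 6.6 F [-0.1  0.2 -2.2] open 0.0044 off mm [ 0.5 94.9  1.5]
tool y yaw 6.1 tool z [-0.001 -0.    -1.   ]
twist [-0.  0. -0.]
```

View pics/w5.png

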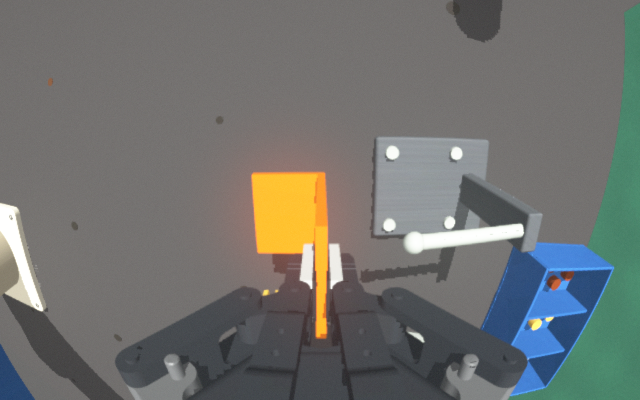

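View pics/s5.png

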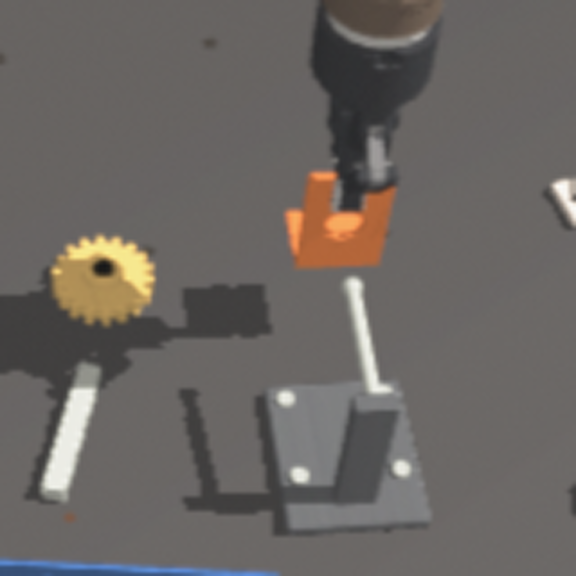

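Run:
```python
from h import *
f=lambda c:(np.array(c)+.5)/3.6-.5+[300,130]
a=np.radians(6.1);o=np.array([.653,.1845,0]);Rm=np.array([[np.cos(a),np.sin(a)],[-np.sin(a),np.cos(a)]])
st=lambda P: (Rm@(P[0]-o)[:2]).round(4)
for n,c,z in (('hole',(342,224),.130),('ball',(353,286),.129),('plate bottom mid',(338,267),.0855),('top L/R mid',(351,179),.1805)):
    P=plane('scene',f(c),z); print(n,P.round(4),'stand',st(P))
m=np.load('pics/m5.npy',allow_pickle=True).item()
for n,c,z in (('ball',(413,243),.129),('root',(520,230),.12),('plate top a',(321,227),.1795),('plate top b',(321,337),.1795)): P=wplane([c],z,m); print('w',n,P.round(4),st(P))
```

```text
hole [[0.5535 0.1742 0.13  ]] stand [-0.1     0.0004]
ball [[0.6078 0.1792 0.129 ]] stand [-0.0455 -0.0004]
plate bottom mid [[0.5559 0.1764 0.0855]] stand [-0.0974  0.0023]
top L/R mid [[0.557  0.1743 0.1805]] stand [-0.0966  0.    ]
w ball [[0.6089 0.1775 0.129 ]] [-0.0446 -0.0022]
w root [[0.6944 0.1885 0.12  ]] [ 0.0416 -0.0004]
w plate top a [[0.55   0.2041 0.1795]] [-0.1004  0.0305]
w plate top b [[0.5562 0.1453 0.1795]] [-0.1004 -0.0287]
```

Aligned within about 2 mm of the peg axis, so I'll slide it on.

```bash
python3 -m handwheel '[{"grip":-1,"offset":[0,0.02,0.001],"twist":[0,0,0]},{"grip":-1,"offset":[0,0.02,0],"twist":[0,0,0]},{"grip":-1,"offset":[0,0.015,0],"twist":[0,0,0]},{"grip":-1,"offset":[0,0.015,0],"twist":[0,0,0]},{"grip":-1,"offset":[0,0,0],"twist":[0,0,0]}]'
python3 -m handwheel '[{"grip":-1,"offset":[0,0.01,0.001],"twist":[0,0,0]},{"grip":-1,"offset":[0,0.01,0.001],"twist":[0,0,0]},{"grip":-1,"offset":[0,0.003,0.001],"twist":[0,0,0]},{"grip":-1,"offset":[0,0,0],"twist":[0,0,0]}]'
python3 - <<'E'
from h import *
a=np.radians(6.1);o=np.array([.653,.1845]);x=np.array([np.cos(a),np.sin(a)])
togo(np.r_[o-.005*x,.137],6.1)
p,d=grab_frame('wrist'); cv2.imwrite('pics/w6.png',p)
p,d=grab_frame('scene'); cv2.imwrite('pics/s6.png',cv2.resize(p[130:290,300:460],None,fx=3.6,fy=3.6,interpolation=cv2.INTER_CUBIC))
E
```

```text
time_s: 7.32
position: [0.6249, 0.182, 0.1505]
eef_rot: [2.099, 2.335, 0.004]
ft_force: [-0.6, -0.9, -2.4]
opening: 0.0044
time_s: 7.82
position: [0.6465, 0.1842, 0.1459]
eef_rot: [-2.099, -2.337, 0.001]
ft_force: [0.3, -0.1, -2.1]
opening: 0.0044
pos [0.6465 0.1842 0.1459] t 7.83 F [ 0.3 -0.1 -2.1] open 0.0044 off mm [-0.4  1.5  8.9]
tool y yaw 6.1 tool z [-0.001 -0.    -1.   ]
twist [-0.  0.  0.]
```

View pics/w6.png

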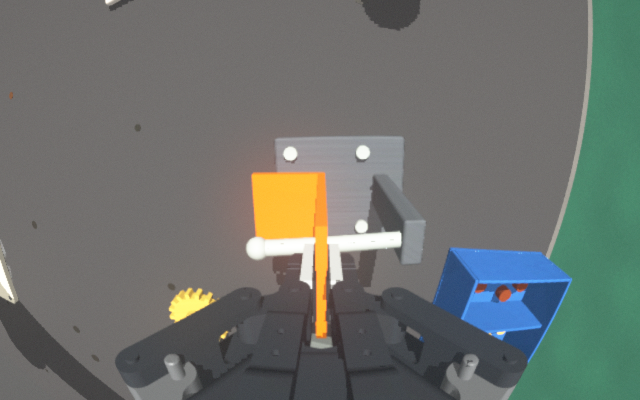

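View pics/s6.png

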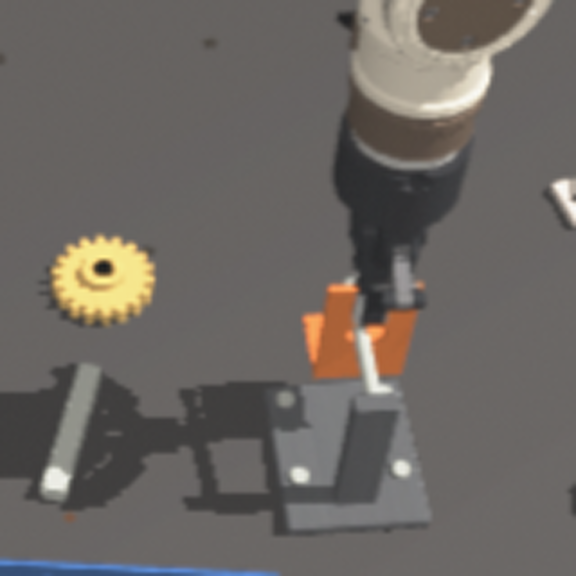

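The peg passes through the hole, with the ball visible on the near side at (258,247). I'll lower until the force shows the peg is carrying it.

```bash
python3 -m handwheel '[{"grip":-1,"offset":[0,0,0.003],"twist":[0,0,0]},{"grip":-1,"offset":[0,0,0.002],"twist":[0,0,0]},{"grip":-1,"offset":[0,0,0],"twist":[0,0,0]}]' 20
python3 -m handwheel '[{"grip":-1,"offset":[0,0,0.001],"twist":[0,0,0]},{"grip":-1,"offset":[0,0,0.001],"twist":[0,0,0]},{"grip":-1,"offset":[0,0,0],"twist":[0,0,0]}]' 20
```

```text
time_s: 8.3
position: [0.6462, 0.1842, 0.141]
eef_rot: [-2.099, -2.337, 0.001]
ft_force: [-0.2, -0.6, -2.0]
opening: 0.0041
time_s: 8.68
position: [0.6464, 0.1843, 0.1392]
eef_rot: [-2.099, -2.337, 0.0]
ft_force: [-0.7, 0.3, -1.6]
opening: 0.004
```

```bash
python3 -m handwheel '[{"grip":-1,"offset":[0,0,0.001],"twist":[0,0,0]},{"grip":-1,"offset":[0,0,0],"twist":[0,0,0]}]' 20
```

```text
time_s: 8.93
position: [0.6466, 0.1843, 0.1384]
eef_rot: [2.099, 2.337, 0.0]
ft_force: [0.6, 0.6, -1.6]
opening: 0.0043
```

```bash
python3 -m handwheel '[{"grip":-1,"offset":[0,0,0.001],"twist":[0,0,0]},{"grip":-1,"offset":[0,0,0.0005],"twist":[0,0,0]},{"grip":-1,"offset":[0,0,0],"twist":[0,0,0]}]' 20; python3 -m handwheel '[{"grip":-1,"offset":[0,0,0.0005],"twist":[0,0,0]},{"grip":-1,"offset":[0,0,0],"twist":[0,0,0]}]' 20
```

```text
time_s: 9.3
position: [0.6469, 0.1842, 0.1379]
eef_rot: [2.099, 2.336, 0.002]
ft_force: [-0.9, -2.3, 4.0]
opening: 0.0042
time_s: 9.55
position: [0.6469, 0.1842, 0.1378]
eef_rot: [2.099, 2.336, 0.002]
ft_force: [-2.4, -1.2, 6.3]
opening: 0.0045
```

```bash
python3 -m handwheel '[{"grip":-0.5,"offset":[0,0,0],"twist":[0,0,0]},{"grip":-0.2,"offset":[0,0,0],"twist":[0,0,0]},{"grip":0.1,"offset":[0,0,0],"twist":[0,0,0]},{"grip":0.1,"offset":[0,0,0],"twist":[0,0,0]},{"grip":0.1,"offset":[0,0,0],"twist":[0,0,0]}]' 20
python3 - <<'E'
from h import *
togo((.65,.18,.23))
p,d=grab_frame('wrist'); cv2.imwrite('pics/w7.png',p)
p,d=grab_frame('scene'); cv2.imwrite('pics/s7.png',cv2.resize(p[130:290,300:460],None,fx=3.6,fy=3.6,interpolation=cv2.INTER_CUBIC))
E
```

```text
time_s: 10.18
position: [0.6465, 0.1843, 0.1362]
eef_rot: [-2.1, -2.337, 0.0]
ft_force: [-0.4, 0.0, 0.3]
opening: 0.0469
pos [0.6465 0.1843 0.1362] t 10.18 F [-0.4  0.   0.3] open 0.0469 off mm [ -4.7   3.  -93.8]
tool y yaw 6.1 tool z [-0. -0. -1.]
```

View pics/w7.png

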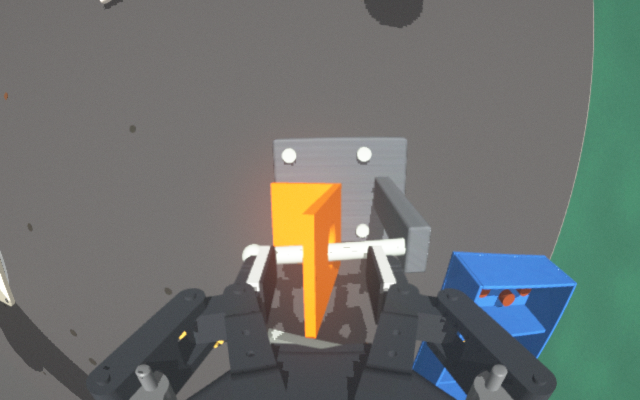

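The bracket hangs tilted on the peg, clear of both fingers, with its plate around (315,260). I retreat straight up.

```bash
python3 -m handwheel '[{"grip":0.1,"offset":[0,0,-0.015],"twist":[0,0,0]},{"grip":0.1,"offset":[0,0,-0.03],"twist":[0,0,0]},{"grip":0.1,"offset":[0,0,-0.04],"twist":[0,0,0]},{"grip":0.1,"offset":[0,0,-0.03],"twist":[0,0,0]},{"grip":0.1,"offset":[0,0,0],"twist":[0,0,0]}]'
python3 - <<'E'
from h import *
togo((.53,-.2448,.25),13)
p,d=grab_frame('wrist'); cv2.imwrite('pics/w8.png',p)
p,d=grab_frame('scene'); cv2.imwrite('pics/s8.png',cv2.resize(p[130:290,300:460],None,fx=3.6,fy=3.6,interpolation=cv2.INTER_CUBIC))
E
```

```text
time_s: 10.9
position: [0.6482, 0.1848, 0.2563]
eef_rot: [2.097, 2.334, 0.011]
ft_force: [-0.5, -0.4, -0.5]
opening: 0.0471
pos [0.6482 0.1848 0.2563] t 10.9 F [-0.5 -0.4 -0.5] open 0.0471 off mm [-414.5 -163.4    4.3]
tool y yaw 6.1 tool z [ 0.008  0.002 -1.   ]
twist [ 0.5 -0.1 -6.9]
```

View pics/s8.png

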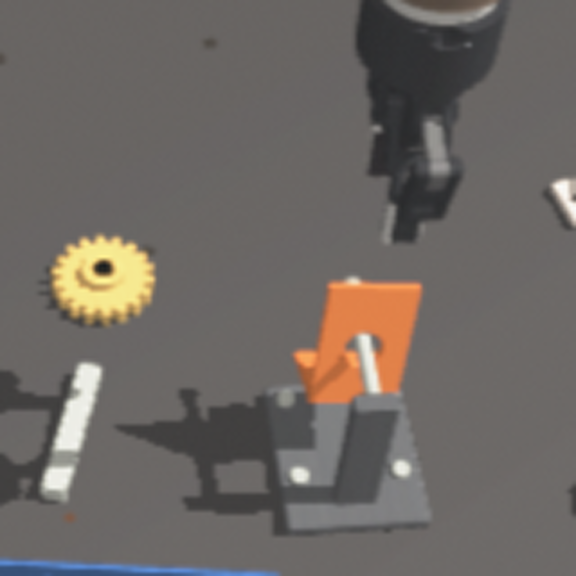

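View pics/w8.png

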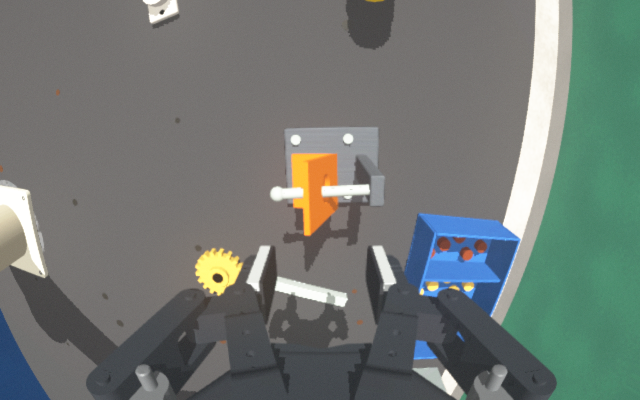

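The bracket hangs by its hole on the peg with the gripper clear. Next, above the tab.

```bash
python3 -m handwheel '[{"grip":0.1,"offset":[0,0,0],"twist":[0,0,-6.9]},{"grip":1,"offset":[-0.04,0,0],"twist":[0,0,0]},{"grip":1,"offset":[-0.055,0,0],"twist":[0,0,0]},{"grip":1,"offset":[-0.055,0,0],"twist":[0,0,0]},{"grip":1,"offset":[-0.055,0,0],"twist":[0,0,0]}]' 40
python3 -c "
from h import *
togo((.597,-.229,.22),13)"
```

```text
time_s: 11.62
position: [0.6921, -0.0169, 0.2495]
eef_rot: [-1.953, -2.457, 0.003]
ft_force: [0.2, -0.1, -0.5]
opening: 0.0856
pos [ 0.6921 -0.0169  0.2495] t 11.62 F [ 0.2 -0.1 -0.5] open 0.0856 off mm [-185.2 -140.5   29.7]
tool y yaw 13.0 tool z [-0.003  0.    -1.   ]
twist [-0.2 -0.1  0. ]
```

```bash
python3 -m handwheel '[{"grip":1,"offset":[-0.045,-0.035,0.008],"twist":[0,0,0]},{"grip":1,"offset":[-0.045,-0.035,0.008],"twist":[0,0,0]},{"grip":1,"offset":[-0.045,-0.035,0.007],"twist":[0,0,0]},{"grip":1,"offset":[-0.045,-0.035,0.007],"twist":[0,0,0]},{"grip":1,"offset":[0,0,0],"twist":[0,0,0]}]'
python3 - <<'E'
from h import *
togo((.597,-.229,.1),13)
m=camera_model('wrist'); np.save('pics/m9.npy',m,allow_pickle=True)
p,d=grab_frame('wrist'); cv2.imwrite('pics/w9.png',p)
E
```

```text
time_s: 12.25
position: [0.5935, -0.226, 0.219]
eef_rot: [-1.961, -2.449, 0.004]
ft_force: [0.6, 1.0, 0.2]
opening: 0.0851
pos [ 0.5935 -0.226   0.219 ] t 12.25 F [0.6 1.  0.2] open 0.0851 off mm [ -3.9   3.3 119. ]
tool y yaw 12.6 tool z [-0.005  0.001 -1.   ]
twist [-0.3 -0.1 -0.4]
```

View pics/w9.png

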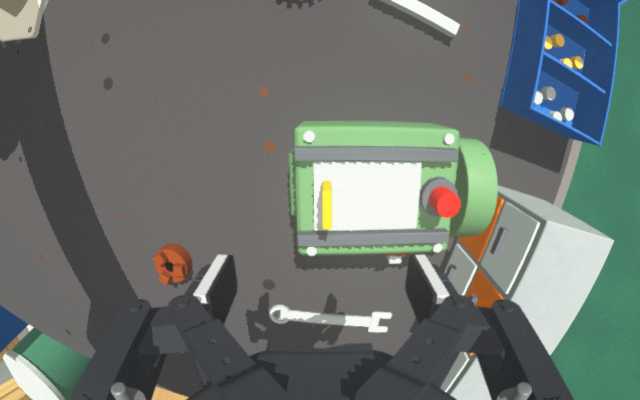

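The wrist view shows the rails horizontal (yaw good), the tab strip at about (327,205) and the plunger top at (446,203).

Run:
```python
from h import *
m=np.load('pics/m9.npy',allow_pickle=True).item()
p=cv2.imread('pics/w9.png');hsv=cv2.cvtColor(p,cv2.COLOR_BGR2HSV)
mk=cv2.inRange(hsv,(20,150,150),(32,255,255))[170:240,300:350]; v,u=np.nonzero(mk); print(u.min()+300,u.max()+300,v.min()+170,v.max()+170)
P=wplane([(327.5,183),(327.5,229)],.127,m); print(P,P.mean(0)); print('pl',wplane([(446,203)],.118,m))
togo(P.mean(0)*[1,1,0]+[0,0,.103],13)
```

```text
322 330 181 228
[[ 0.59389984 -0.20865774  0.127     ]
 [ 0.60271203 -0.24678312  0.127     ]] [ 0.59830594 -0.22772043  0.127     ]
pl [[ 0.70009184 -0.2049339   0.118     ]]
pos [ 0.5949 -0.224   0.2195] t 12.3 F [ 0.2  0.7 -0.2] open 0.0855 off mm [ -4.6   2.9 116.5]
tool y yaw 12.8 tool z [-0.003  0.002 -1.   ]
twist [-0.2 -0.1 -0.2]
```

```bash
python3 -m handwheel '[{"grip":1,"offset":[-0.005,0.003,0.03],"twist":[0,0,0]},{"grip":1,"offset":[0,0,0.035],"twist":[0,0,0]},{"grip":1,"offset":[0,0,0.033],"twist":[0,0,0]},{"grip":1,"offset":[0,0,0.018],"twist":[0,0,0]},{"grip":1,"offset":[0,0,0],"twist":[0,0,0]}]'
python3 - <<'E'
from h import *
togo((.5975,-.2285,.102),13)
p,d=grab_frame('wrist'); cv2.imwrite('pics/w10.png',p)
E
```

```text
time_s: 12.92
position: [0.5997, -0.2243, 0.1026]
eef_rot: [-1.949, -2.457, 0.002]
ft_force: [-0.0, -0.0, -0.3]
opening: 0.0853
pos [ 0.5997 -0.2243  0.1026] t 12.93 F [-0.  -0.  -0.3] open 0.0853 off mm [-3.5 -3.1  0.6]
tool y yaw 13.1 tool z [-0.005  0.002 -1.   ]
twist [-0.3 -0.2  0.1]
```

View pics/w10.png

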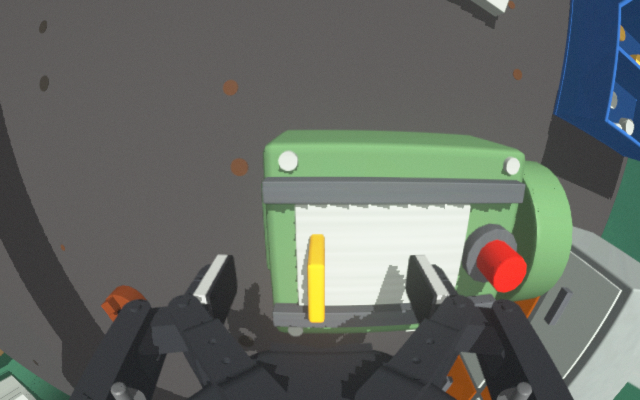

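The tab (317,280) is between the pads and slightly left of their middle. I shift −2 mm and close.

```bash
python3 -m handwheel '[{"grip":1,"offset":[-0.003,-0.002,0.001],"twist":[0,0,0]},{"grip":-1,"offset":[0,0,0],"twist":[0,0,0]},{"grip":-1,"offset":[0,0,0],"twist":[0,0,0]},{"grip":-1,"offset":[0,0,0],"twist":[0,0,0]},{"grip":-1,"offset":[0,0,0],"twist":[0,0,0]}]' 50
python3 -m handwheel '[{"grip":-1,"offset":[0,0,0],"twist":[0,0,0]},{"grip":-1,"offset":[0,0,0],"twist":[0,0,0]},{"grip":-1,"offset":[0,0,0],"twist":[0,0,0]}]'
python3 -c "
from h import *
togo((.5975,-.2285,.102),13)"
```

```text
time_s: 13.6
position: [0.5997, -0.23, 0.1045]
eef_rot: [1.955, 2.459, 0.0]
ft_force: [-1.3, 0.1, 0.7]
opening: 0.0122
time_s: 13.98
position: [0.599, -0.2302, 0.1046]
eef_rot: [-1.955, -2.458, 0.002]
ft_force: [-5.1, -0.5, 4.9]
opening: 0.0069
pos [ 0.599  -0.2302  0.1046] t 13.97 F [-5.1 -0.5  4.9] open 0.0069 off mm [ 1.9 -1.   2.6]
tool y yaw 13.0 tool z [-0.001 -0.    -1.   ]
twist [-0.1  0.   0. ]
```

```bash
python3 -m handwheel '[{"grip":-1,"offset":[0,-0.002,0],"twist":[0,0,0]},{"grip":-1,"offset":[0,-0.002,0],"twist":[0,0,0]},{"grip":-1,"offset":[0,0,0],"twist":[0,0,0]}]'; python3 -m handwheel '[{"grip":-1,"offset":[0,-0.001,0],"twist":[0,0,0]},{"grip":-1,"offset":[0,-0.001,0],"twist":[0,0,0]},{"grip":-1,"offset":[0,0,0],"twist":[0,0,0]}]'
python3 -c "
from h import *
togo((.599,-.2302,.1046),13)"
```

```text
time_s: 14.35
position: [0.5967, -0.2307, 0.1045]
eef_rot: [1.954, 2.458, 0.002]
ft_force: [1.3, 1.1, 1.3]
opening: 0.0072
time_s: 14.72
position: [0.594, -0.2313, 0.1045]
eef_rot: [1.955, 2.459, 0.001]
ft_force: [1.9, 0.4, 1.7]
opening: 0.0069
pos [ 0.594  -0.2313  0.1045] t 14.72 F [1.9 0.4 1.7] open 0.0069 off mm [-0.   5.1 -0. ]
tool y yaw 13.0 tool z [ 0.001 -0.    -1.   ]
twist [0. 0. 0.]
```

```bash
python3 -m handwheel '[{"grip":-1,"offset":[0,-0.001,0],"twist":[0,0,0]},{"grip":-1,"offset":[0,-0.001,0],"twist":[0,0,0]},{"grip":-1,"offset":[0,0,0],"twist":[0,0,0]}]'
python3 -c "
from h import *
togo((.599,-.2302,.1046),13)"
```

```text
time_s: 15.1
position: [0.5919, -0.2318, 0.1045]
eef_rot: [1.955, 2.459, 0.0]
ft_force: [1.5, 0.4, 4.1]
opening: 0.0069
pos [ 0.5919 -0.2318  0.1045] t 15.1 F [1.5 0.4 4.1] open 0.0069 off mm [-0.   7.3 -0.1]
tool y yaw 13.0 tool z [ 0. -0. -1.]
twist [0. 0. 0.]
```

```bash
python3 -m handwheel '[{"grip":-1,"offset":[0,-0.001,0],"twist":[0,0,0]},{"grip":-1,"offset":[0,0,0],"twist":[0,0,0]}]'
python3 -c "
from h import *
togo((.599,-.2302,.1046),13)"
```

```text
time_s: 15.35
position: [0.5909, -0.232, 0.1045]
eef_rot: [1.955, 2.459, 0.0]
ft_force: [1.2, 0.3, 3.4]
opening: 0.0065
pos [ 0.5909 -0.232   0.1045] t 15.35 F [1.2 0.3 3.4] open 0.0065 off mm [-0.   8.3 -0.1]
tool y yaw 13.0 tool z [ 0. -0. -1.]
twist [0. 0. 0.]
```

```bash
python3 -m handwheel '[{"grip":-1,"offset":[0,-0.002,0],"twist":[0,0,0]},{"grip":-1,"offset":[0,-0.002,0],"twist":[0,0,0]},{"grip":-1,"offset":[0,-0.002,0],"twist":[0,0,0]},{"grip":-1,"offset":[0,0,0],"twist":[0,0,0]}]'
python3 - <<'E'
from h import *
togo((.599,-.2302,.1046),13)
p,d=grab_frame('wrist'); cv2.imwrite('pics/w11.png',p)
p,d=grab_frame('scene'); cv2.imwrite('pics/s11.png',cv2.resize(p[150:290,170:310],None,fx=4,fy=4,interpolation=cv2.INTER_CUBIC))
E
```

```text
time_s: 15.85
position: [0.5849, -0.2334, 0.1045]
eef_rot: [1.955, 2.459, -0.0]
ft_force: [1.9, 1.2, 5.0]
opening: 0.007
pos [ 0.5849 -0.2334  0.1045] t 15.85 F [1.9 1.2 5. ] open 0.007 off mm [-0.  14.5 -0.1]
tool y yaw 13.0 tool z [ 0. -0. -1.]
twist [0. 0. 0.]
```

View pics/w11.png

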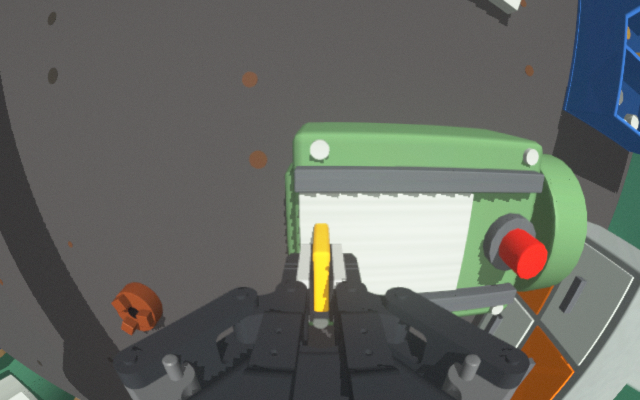

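View pics/s11.png

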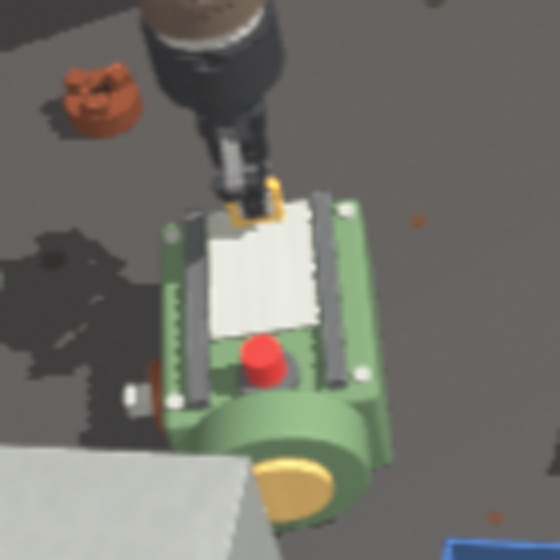

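The white shutter plate has moved with the tab about 14 mm, well past the 5 mm play, at only spring force (about 2 N). So the catch is off and the plunger stays untouched. I pull to about 43 mm.

```bash
python3 -m handwheel '[{"grip":-1,"offset":[0,-0.006,0],"twist":[0,0,0]},{"grip":-1,"offset":[0,-0.006,0],"twist":[0,0,0]},{"grip":-1,"offset":[0,-0.006,0],"twist":[0,0,0]},{"grip":-1,"offset":[0,-0.006,0],"twist":[0,0,0]},{"grip":-1,"offset":[0,-0.004,0],"twist":[0,0,0]}]' 60
python3 -m handwheel '[{"grip":-1,"offset":[0,0,0],"twist":[0,0,0]},{"grip":-1,"offset":[0,0,0],"twist":[0,0,0]},{"grip":-1,"offset":[0,0,0],"twist":[0,0,0]},{"grip":-1,"offset":[0,0,0],"twist":[0,0,0]}]'
python3 - <<'E'
from h import *
togo((.599,-.2302,.1046),13)
p,d=grab_frame('wrist'); cv2.imwrite('pics/w12.png',p)
p,d=grab_frame('scene'); cv2.imwrite('pics/s12.png',cv2.resize(p[140:300,170:450],None,fx=2.8,fy=2.8,interpolation=cv2.INTER_CUBIC))
E
```

```text
time_s: 16.58
position: [0.5576, -0.2398, 0.1045]
eef_rot: [1.955, 2.458, 0.001]
ft_force: [4.2, 0.8, 4.6]
opening: 0.0067
time_s: 17.08
position: [0.5578, -0.2398, 0.1045]
eef_rot: [1.955, 2.459, -0.0]
ft_force: [3.6, 0.7, 6.0]
opening: 0.0064
pos [ 0.5578 -0.2398  0.1045] t 17.07 F [3.6 0.7 6. ] open 0.0064 off mm [ 0.1 42.3 -0.1]
tool y yaw 13.0 tool z [ 0. -0. -1.]
twist [0. 0. 0.]
```

View pics/w12.png

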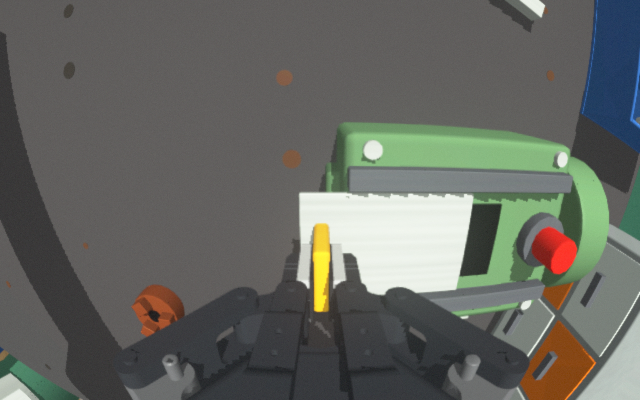

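View pics/s12.png

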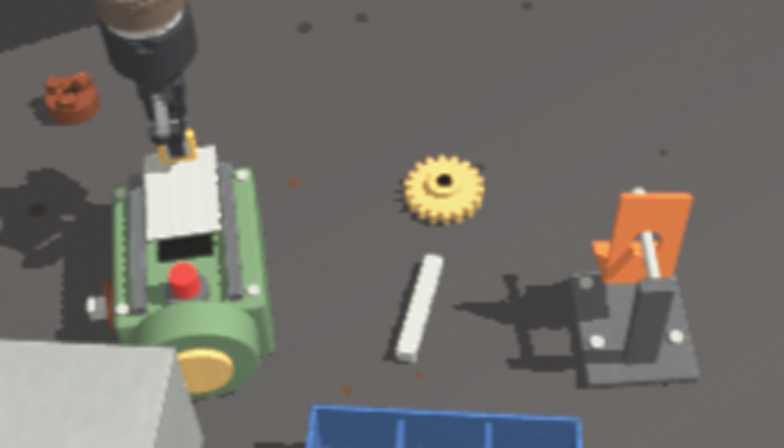

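The slot behind the shutter is open and the bracket is still on the peg. I'll nudge to the end stop and watch the force.

```bash
python3 -m handwheel '[{"grip":-1,"offset":[0,-0.001,0],"twist":[0,0,0]},{"grip":-1,"offset":[0,-0.001,0],"twist":[0,0,0]},{"grip":-1,"offset":[0,0,0],"twist":[0,0,0]},{"grip":-1,"offset":[0,0,0],"twist":[0,0,0]},{"grip":-1,"offset":[0,0,0],"twist":[0,0,0]}]'
python3 - <<'E'
from h import *
togo((.599,-.2302,.1046),13)
print(sensors.read_state()['joint_vel'].round(4))
E
```

```text
time_s: 17.8
position: [0.556, -0.2402, 0.1045]
eef_rot: [1.955, 2.459, 0.0]
ft_force: [4.1, 0.5, 5.3]
opening: 0.0068
pos [ 0.556  -0.2402  0.1045] t 17.8 F [4.1 0.5 5.3] open 0.0068 off mm [ 0.1 44.2 -0.1]
tool y yaw 13.0 tool z [ 0.001 -0.    -1.   ]
twist [0. 0. 0.]
[ 0.0004  0.0012 -0.0012  0.0008  0.0001 -0.0007]
```

```bash
python3 -c "
from cell import bot
print(bot.job_done())"
```

```text
the job is handed in; nothing more can be done
None
```

I hung the bracket on the peg, found the catch off when I tugged the shutter, and pulled the shutter open. I handed the job in at 17.8 s while still holding it; no verdict was reported.

- **Bracket:** it hangs by its hole, tilted on the peg. It was clear of the fingers when I let go, and it was still hanging in the last scene picture.
- **Tug:** the shutter ran 14 mm, well past its 5 mm play, against only about 2 N of spring. That means the catch was off, so I left the plunger alone.
- **Shutter:** the gripper pulled the tab about 44 of its 45 mm. It was holding about 4 N of spring pull, with the arm at rest. I did not reach or feel the end stop.
- **Other parts:** the gear, dog and shaft looked untouched in the last pictures. I did not measure any of the other parts again.

**Deviations:**
- I typed one early row in mm instead of metres. The row limit clamped it to one harmless 60 mm step in free air.
- A steady upward force of about 5 N on the tool stayed through the pull. I put it down to the pinch on the tab.
- One early position of the plunger from the wrist camera, taken far off-axis, was about 20 mm off. A closer look agreed with the other cameras.

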